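# Sort paint jars by weight and push the tray home

### The job

Lift each of the two white jars to feel how heavy it is, then stand it gently in the tray bay with the matching coloured liner: red for empty, yellow for half-full, blue for full. Once both are in and let go, push the tray by its orange bar away from you until it is fully home against the stop. Do not drop or tip the jars, and leave the red tin, the bottle and the brush pot alone.

Things in the scene. Friction and masses are not known exactly. Their poses are not given: they have to be found in the camera images.
- jar_a_center (a point): Opaque white jar, black screw cap, green band: upright straight closed cylinder, 60 mm diameter, 120 mm tall, the cap its top 34 mm (grip there). This point: on its axis, 60 mm above its foot. Starts on a 4 mm mat. Contents unseen, different at every start, never the same in both jars: total mass empty about 80 g, half-full about 340 g, full about 620 g, each within 10 %.
- jar_b_center (a point): Opaque white jar, black screw cap, green band: upright straight closed cylinder, 60 mm diameter, 120 mm tall, the cap its top 34 mm (grip there). This point: on its axis, 60 mm above its foot. Starts on a 4 mm mat. Contents unseen, different at every start, never the same in both jars: total mass empty about 80 g, half-full about 340 g, full about 620 g, each within 10 %.
- jar_a: The same jar as jar_a_center; origin at the centre of its underside, z up its axis.
- jar_b: The same jar as jar_b_center; origin at the centre of its underside, z up its axis.
- liner_red: Red plastic square, 85 x 85 x 4 mm, lying loose on the floor of one of the tray's three bays (any bay); it marks the bay for empty jars. Origin: centre of its underside, which lies 18 mm above the bench; a jar standing on it has its foot 22 mm above the bench.
- liner_yellow: Yellow plastic square, 85 x 85 x 4 mm, lying loose on the floor of one of the tray's three bays (any bay); it marks the bay for half-full jars. Origin: centre of its underside, which lies 18 mm above the bench; a jar standing on it has its foot 22 mm above the bench.
- liner_blue: Blue plastic square, 85 x 85 x 4 mm, lying loose on the floor of one of the tray's three bays (any bay); it marks the bay for full jars. Origin: centre of its underside, which lies 18 mm above the bench; a jar standing on it has its foot 22 mm above the bench.
- rack: Fixed runners with a dark end stop, carrying the grey sliding tray. Its x axis: the way home (away from the robot, within 0.15 rad). Origin: on the bench under the middle bay's centre at the start. Left or right of centre, the jars on the other side. Three bays in a row along y, 99 mm apart, 90 mm square inside; the 8 mm walls' tops are 43 mm above the bench.
- push_bar (a point): Centre of the tray's upright orange push bar (moves with the tray), 55 mm above the bench. The bar: 10 mm thick along the rack's x, 200 mm long along its y, from 18 to 80 mm above the bench, 90 mm nearer the robot than the bay centres (along the rack's x), with a 32 mm gap to the bay wall.
- tray (a joint): How far the tray has slid along the rack's x, m: 0 at the start, 0.08 fully home against the stop. Needs about 3 N plus 12 N per m/s; stays where it is left.
- tin: Bystander: sealed red tin with steel rims, 72 mm in diameter, 106 mm tall, standing on the mat beyond the jars. Origin: centre of its underside.
- brush_pot: Bystander: green pot 80 mm wide, 100 mm tall, brushes sticking up to 200 mm, off to the left. Origin: centre of its underside.
- squeeze_bottle: Bystander: white bottle with blue cap, 60 mm in diameter, 160 mm tall, off to the right. Origin: centre of its underside.
Not all that is in view belongs to the job. Leave any turquoise look-alike of the jar_a alone.

How it is judged:
By the outcome, as a careful person would: the job done as asked, in the order asked, and still so for the second after the job is handed in, with the robot touching nothing.
It also fails if it takes over 72 s, if anything falls off the work surface, if the arm or the gripper's body presses on something with over 40 N, if the wrist force passes 120 N, or if a joint passes its speed limit or range.

### The arm

A 6-joint arm with a two-finger parallel gripper is mounted at the origin on the work surface. World frame = base frame: x ahead of the robot, y to its left, z up, the work surface at z = 0. Lengths are in m, angles in degrees, forces in N, time in s.
With the tool pointing down it reaches from about 0.325 to 0.85 m from the base axis. Payload 15.5 kg.
Tool frame: the origin (TCP) lies midway between the tips of the shut fingers; the grasp point (between the pads) lies 19 mm behind it; z points along the fingers, y is the line along which they close (so a half turn about z gives the same grasp; the last joint's range is limited). The gripper opens to 91 mm and grips with 3 to 60 N. Pads are 32 mm wide; open, the fingers measure 118 mm over their backs; the gripper's body (76 mm by 178 mm) begins 60 mm behind the grasp point.
Start: joints at [-71.763, 28.281, 77.091, -0, 74.628, -5.472], TCP at [0.251, -0.572, 0.214] pointing down, gripper open.
Joint ranges: [-166.48, 166.48], [-47.26, 123.95], [12.59, 153.08], [-70.14, 250.14], [6.76, 159.57], [-176.63, 176.63]. Speed limits (degrees/s): [108.29, 108.29, 147.25, 172.46, 172.46, 172.46].

### API

Orientations are given as a 3x3 rotation matrix whose columns are the frame's x, y, z axes.
In Python, from bench import ctrl gives the robot as it stands. The module is installed in compiled form; this text tells all that it offers. Calls block until the motion is done:
- ctrl.goto(position, orientation): joint-space move of the TCP to a pose.
- ctrl.move_l(position, vel=0.15, ori=None, contact_N=None): straight line of the TCP; ori=None keeps the orientation; vel is the mean speed in m/s. With contact_N (N) it stops when the force on the tool has changed by that much, and returns True; else False.
- ctrl.movej(angles): joint-space move.
- ctrl.command_gripper(opening): opening from 0.0 (shut) to 1.0 (fully open); the grip force is fixed at half the most; returns when the fingers have stopped.
- ctrl.sleep(seconds).
- ctrl.ik(position, orientation): joint angles nearest the present ones, or None.
- ctrl.read_camera(name): name is "side" or "top" or "wrist"; returns the picture (420x560x3 uint8, blue, green, red); there is no depth.
- ctrl.camera_params(name): a dict with "fx", "fy", "cx", "cy" (pixels), "pose" (4x4, takes a point from camera to world coordinates); the wrist camera has in their place "T_tool_cam" (4x4, takes a point from camera to tool coordinates, whose origin is the TCP and whose axes are the flange's). Camera axes: x right, y up, looking along -z (the intrinsics and any distortion apply to the point x, -y, -z); pixel columns grow to the right and rows downward; lengths in m; the calibration is good to about 2 mm. The wrist camera is an equidistant fisheye: a pixel r from the principal point sees the ray r / f radians off the axis. A picture is of the moment at which its call begins: read the wrist's pose just before it. camera_params takes no time and is no camera call.
A pose or a line that the arm cannot do raises ctrl.MotionError and nothing moves.
- ctrl.sign_off(): hands the job in; it is judged then, once.
Readings, each from a call of its own:
- ctrl.current_t(): time.
- ctrl.current_q(): joint angles.
- ctrl.current_dq(): joint speeds.
- ctrl.current_effort(): joint torques, N m.
- ctrl.current_tool_pos(): TCP position.
- ctrl.current_eef_rot(): TCP orientation.
- ctrl.current_contact_force(): force on the tool from outside, world axes, zero at the start.
- ctrl.current_wrist_torque(): the same for the moment, N m.
- ctrl.current_grip_width(): opening from 0.0 (shut) to 1.0 (fully open).
- ctrl.current_grasp_force(): force on a finger pad.
Only numpy, scipy, OpenCV 4.12 (cv2) and the standard library are available. Lean on these libraries where they do the work, as an engineer would, in place of code of your own. Each camera call takes 0.05 s, during which the arm holds its last target. There are 200 camera calls.

## Working session

There is one attempt and no reset: what is moved stays moved. The work goes in short steps, each a Python script; the robot and the scene stay as the last script left them, time stands still between calls to the robot, and variables do not carry over. Pictures are saved under pics/ and viewed, at most 10 in all, crops included, and the job is handed in when it is done.

```bash
mkdir -p pics
python3 - <<'E'
from bench import ctrl
import cv2,numpy as np
np.set_printoptions(precision=4,suppress=True)
for n in ["top","side"]:
    cv2.imwrite(f"pics/{n}0.png",ctrl.read_camera(n)); print(n,ctrl.camera_params(n))
print(ctrl.camera_params("wrist")); print(ctrl.current_eef_rot(),ctrl.current_t())
E
```

```text
top {'fx': 451.4370794544699, 'fy': 451.4370794544699, 'cx': 288.77340620909075, 'cy': 207.7815462498317, 'pose': array([[ 0.0152,  0.9861, -0.1652,  0.4076],
       [-0.9998,  0.0136, -0.0107,  0.0082],
       [-0.0083,  0.1653,  0.9862,  1.1531],
       [ 0.    ,  0.    ,  0.    ,  1.    ]])}
side {'fx': 411.9382760596254, 'fy': 411.9382760596254, 'cx': 280.99412994405344, 'cy': 206.9778818630652, 'pose': array([[ 0.9989,  0.0189, -0.043 ,  0.5539],
       [-0.0464,  0.5448, -0.8373, -0.8769],
       [ 0.0076,  0.8383,  0.5451,  0.6419],
       [ 0.    ,  0.    ,  0.    ,  1.    ]])}
{'fx': 325.19226210127806, 'fy': 325.19226210127806, 'cx': 277.85800881486136, 'cy': 212.3712342846339, 'T_tool_cam': array([[ 0.0005,  0.9692,  0.2462,  0.0683],
       [ 1.    , -0.0005, -0.0003, -0.001 ],
       [-0.0002,  0.2462, -0.9692, -0.1703],
       [ 0.    ,  0.    ,  0.    ,  1.    ]])}
[[ 0.9156  0.4021 -0.0003]
 [ 0.4021 -0.9156  0.001 ]
 [ 0.0001 -0.001  -1.    ]] 0.1
```

View pics/top0.png

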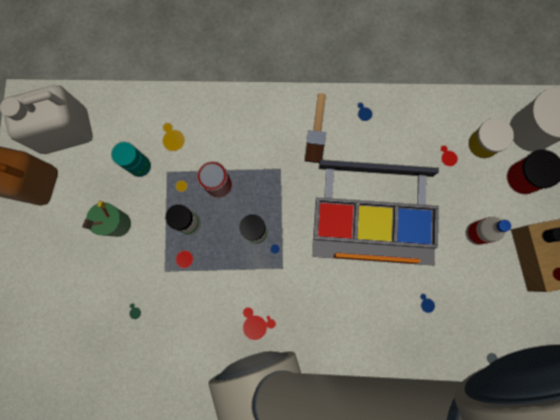

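View pics/side0.png

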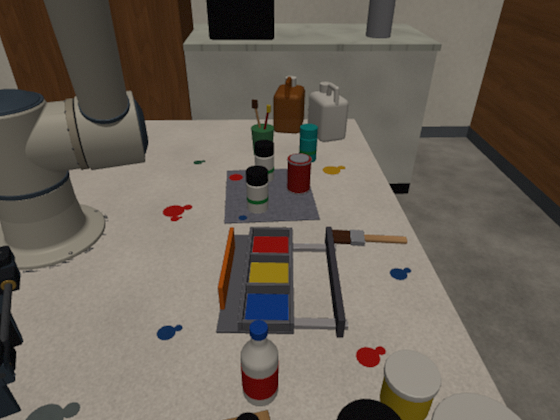

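Top view: the two white jars with black caps are at (179,217) and (252,228). They could be confused with the turquoise jar (124,154), the tin (212,175), the white bottle (490,230) and the dark-capped jar (540,165). The black caps with a green band on the mat match the description. The liners run red (335,220), yellow (375,223), blue (415,226), and the orange bar is at (377,258).

```bash
cat > h.py <<'E'
from bench import ctrl
import cv2,numpy as np
np.set_printoptions(precision=4,suppress=True)
def ray(n,uv):
    p=ctrl.camera_params(n); 
    d=np.array([(uv[0]-p['cx'])/p['fx'],-(uv[1]-p['cy'])/p['fy'],-1.])
    T=np.array(p['pose']); return T[:3,3],T[:3,:3]@d
def at_z(n,uv,z):
    o,d=ray(n,uv); return o+d*(z-o[2])/d[2]
def proj(n,X):
    p=ctrl.camera_params(n); T=np.array(p['pose']); c=T[:3,:3].T@(np.array(X)-T[:3,3])
    return np.array([p['cx']+p['fx']*c[0]/-c[2], p['cy']-p['fy']*c[1]/-c[2]])
def wproj(X,P,R):
    "world points (n,3) -> wrist pixels"
    p=ctrl.camera_params('wrist'); T=np.array(p['T_tool_cam'])
    t=(np.asarray(X)-P)@R; c=(t-T[:3,3])@T[:3,:3]
    v=c*[1,-1,-1]; rho=np.hypot(v[:,0],v[:,1]); th=np.arctan2(rho,v[:,2])
    return np.c_[p['cx']+p['fx']*th*v[:,0]/rho, p['cy']+p['fx']*th*v[:,1]/rho]
def Rd(a):
    "tool down, tool y at heading a (rad)"
    y=np.array([np.cos(a),np.sin(a),0]); z=np.array([0,0,-1.]); return np.c_[np.cross(y,z),y,z]
def cen(m):
    n,l,s,c=cv2.connectedComponentsWithStats(m.astype(np.uint8)); i=1+s[1:,4].argmax(); return c[i],s[i],l==i
E
python3 - <<'E'
from h import *
im=cv2.imread('pics/top0.png'); hsv=cv2.cvtColor(im,cv2.COLOR_BGR2HSV); H,S,V=cv2.split(hsv)
box=np.zeros_like(H); box[198:245,316:440]=1
L=[]
for n,m in dict(red=(H<8)|(H>172),yellow=(H>20)&(H<35),blue=(H>100)&(H<125)).items():
    c,s,_=cen(m&(S>150)&(box>0)); L.append(at_z('top',c,.022)); print(n,c,s,L[-1])
d=L[0]-L[2]; print('rack yaw',np.degrees(np.arctan2(-d[0],d[1])),np.linalg.norm(d))
b=np.zeros_like(H); b[245:270,325:430]=1
c,s,m=cen((H>5)&(H<20)&(S>150)&(b>0)); print('bar',c,s,at_z('top',c,.08))
# caps
for c0 in [(179,217),(252,228)]:
    b=np.zeros_like(H); b[c0[1]-22:c0[1]+22,c0[0]-22:c0[0]+26]=1
    c,s,m=cen((V<40)&(b>0)); print('cap',c,s,at_z('top',c,.117))
print('tin',at_z('top',(212,173),.106))
t=cv2.resize(im[140:270,150:290],None,fx=4,fy=4,interpolation=cv2.INTER_CUBIC)
cv2.imwrite('pics/crop1.png',cv2.convertScaleAbs(t,alpha=2))
q=ctrl.current_q()
for P in [(.5,.25),(.5,.08),(.45,-.2)]:
  for a in (0,np.pi): print(P,a,ctrl.ik([*P,.25],Rd(a)))
E
```

```text
red [335.452  220.1775] [ 318  203   35   35 1093] [ 0.5669 -0.0979  0.022 ]
yellow [374.7082 223.0282] [ 358  206   34   35 1100] [ 0.561  -0.1968  0.022 ]
blue [414.1528 225.9255] [ 398  209   33   35 1047] [ 0.555  -0.2958  0.022 ]
rack yaw -3.4192890287092954 0.19828764893890952
bar [376.7211 257.7737] [334 253  86  10 380] [ 0.4704 -0.1897  0.08  ]
cap [178.9527 217.2614] [166 205  27  26 528] [0.5552 0.2743 0.117 ]
cap [255.7049 224.816 ] [244 215  21  25 288] [0.54   0.0954 0.117 ]
tin [0.6645 0.2041 0.106 ]
(0.5, 0.25) 0 [20.4448 20.9797 83.6514 -0.     75.3689 20.4448]
(0.5, 0.25) 3.141592653589793 [  20.4448   20.9797   83.6514   -0.       75.3689 -159.5552]
(0.5, 0.08) 0 [ 2.3307 16.5752 90.563  -0.     72.8618  2.3307]
(0.5, 0.08) 3.141592653589793 None
(0.45, -0.2) 0 [-30.914   15.4055  92.3129  -0.      72.2816 -30.914 ]
(0.45, -0.2) 3.141592653589793 [-30.914   15.4055  92.3129  -0.      72.2816 149.086 ]
```

View pics/crop1.png

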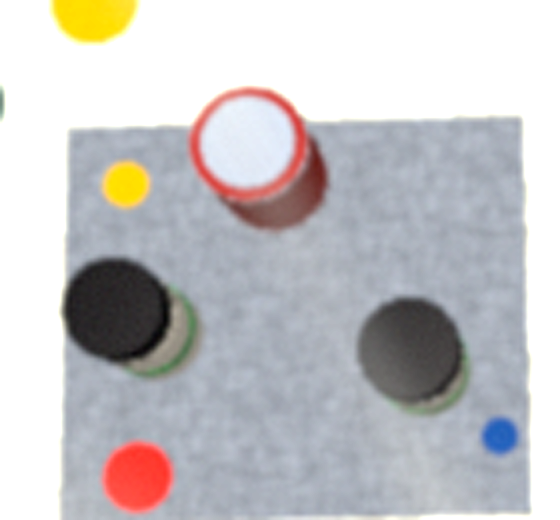

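Crop: both caps are black with a green band showing below, cap A centred about crop (116,308) and cap B about (410,349), with the tin at (250,143). These are the right targets. I'll hover over B, then over A, using the wrist camera to refine.

Run:
```python
from h import *
out=[]
for n,uv in (('b',(252.6,227.)),('a',(178.6,216.8))):
    g=at_z('top',uv,.124); 
    ctrl.goto([g[0],g[1],.25],Rd(0))
    P=np.array(ctrl.current_tool_pos());R=np.array(ctrl.current_eef_rot())
    im=ctrl.read_camera('wrist'); im=cv2.convertScaleAbs(im,alpha=1.8)
    cv2.imwrite(f'pics/w_{n}_raw.png',im)
    t=np.linspace(0,2*np.pi,60)
    for z in (.124,.09):
        for u in wproj(np.c_[g[0]+.03*np.cos(t),g[1]+.03*np.sin(t),0*t+z],P,R): cv2.circle(im,tuple(int(round(v)) for v in u),1,(255,0,255),-1)
    print(n,g,P,wproj([[g[0],g[1],.124]],P,R),ctrl.current_t()); np.savez(f'w_{n}.npz',P=P,R=R,g=g)
    out.append(im[:, 80:480])
cv2.imwrite('pics/w1.png',np.hstack(out))
```

```text
b [0.534  0.1018 0.124 ] [0.5342 0.1011 0.2499] [[278.7665 205.9149]] 2.7417
a [0.5553 0.2734 0.124 ] [0.5552 0.2734 0.2498] [[279.05   206.6149]] 3.5167
```

View pics/w1.png

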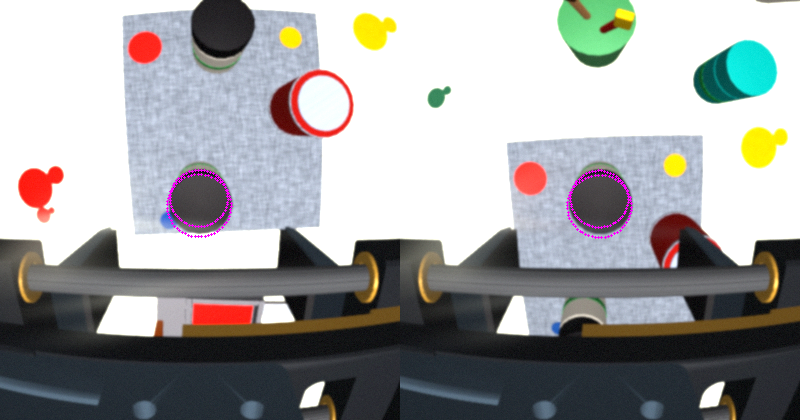

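The predicted rings sit on both caps to about 1 mm (cap B at (200,202), cap A at (600,202)). The tin is clear of the fingers. Picking A and weighing it.

```bash
cat >> h.py <<'E'
def F(): 
    v=[]
    for _ in range(6): v.append(ctrl.current_contact_force()); ctrl.sleep(.03)
    return np.mean(v,0)
def pick(x,y,a=0):
    f0=F(); z=.089
    print('hit',ctrl.move_l([x,y,z],vel=.12,contact_N=6))
    ctrl.command_gripper(0.); print('width mm',ctrl.current_grip_width()*91,'grasp',ctrl.current_grasp_force())
    ctrl.move_l([x,y,z+.03],vel=.06); ctrl.sleep(.3)
    f=F(); m=(f0-f)[2]/9.81; print('mass',m,f0,f,'t',ctrl.current_t(),'tcp',ctrl.current_tool_pos()); return m
E
python3 - <<'E'
from h import *
pick(.5552,.2734)
E
```

```text
hit False
width mm 59.40516947388097 grasp 29.954018890857697
mass 0.6340975914707642 [ 0.1128 -0.4786  0.1516] [-0.2613  0.37   -6.0689] t 6.9417 tcp [0.5552 0.2734 0.1189]
```

```bash
cat >> h.py <<'E'
A=np.radians(-3.42)
def place(xy):
    p=np.array(ctrl.current_tool_pos())
    ctrl.move_l([p[0],p[1],.275],vel=.15)
    ctrl.move_l([*xy,.275],vel=.2,ori=Rd(A)); ctrl.move_l([*xy,.122],vel=.12); ctrl.sleep(.2)
    print('pre',F()); c=ctrl.move_l([*xy,.103],vel=.02,contact_N=1.5)
    print('contact',c,ctrl.current_tool_pos(),F())
E
python3 - <<'E'
from h import *
place((.555,-.2958)); print(ctrl.current_t(),ctrl.current_eef_rot())
im=ctrl.read_camera('wrist'); im2=ctrl.read_camera('side')
cv2.imwrite('pics/p1.png',cv2.convertScaleAbs(np.hstack([im[:,80:480],im2[:,150:550]]),alpha=1.4))
E
```

```text
pre [ 0.0434 -0.1242 -5.9987]
contact True [ 0.5552 -0.2958  0.1069] [ 2.0489 -0.1591  5.228 ]
13.875 [[ 0.0597  0.9982  0.    ]
 [ 0.9982 -0.0597  0.0002]
 [ 0.0002  0.     -1.    ]]
```

View pics/p1.png

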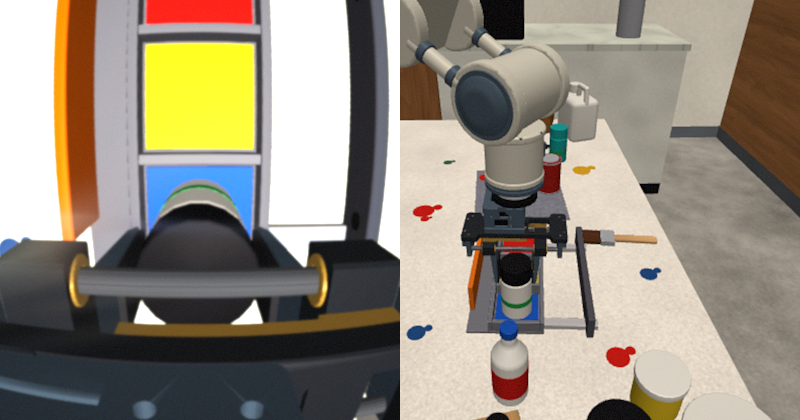

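The jar stands in the blue bay, seen at about (185,250) in the wrist view, with firm contact at the expected height. I'll release it, go to B and weigh it.

Run:
```python
from h import *
p=np.array(ctrl.current_tool_pos())
ctrl.move_l(p+[0,0,.0004],vel=.02)
ctrl.command_gripper(1.); ctrl.move_l([p[0],p[1],.25],vel=.12)
cv2.imwrite('pics/s2.png',ctrl.read_camera('side'))
ctrl.move_l([.534,.1018,.25],vel=.25,ori=Rd(0)); ctrl.sleep(.2)
pick(.534,.1018)
```

```text
hit False
width mm 59.73160563185221 grasp 30.103611084778095
mass 0.0571003503016288 [-0.0905  0.0221 -0.1543] [-0.2561 -0.3069 -0.7145] t 21.6333 tcp [0.534  0.1018 0.1189]
```

That reads as empty (about 0.06–0.08 kg), so it goes in the red bay.

Run:
```python
from h import *
place((.567,-.0979))
p=np.array(ctrl.current_tool_pos())
if p[2]<.112:
    ctrl.move_l(p+[0,0,.0004],vel=.02)
    ctrl.command_gripper(1.); ctrl.move_l([p[0],p[1],.25],vel=.12)
    ctrl.goto([.38,-.18,.25],Rd(A))
im=ctrl.read_camera('top'); im2=ctrl.read_camera('side')
print(ctrl.current_t(),p)
cv2.imwrite('pics/p2.png',cv2.convertScaleAbs(np.hstack([im[100:400,150:550],im2[100:400,150:550]]),alpha=1.5))
for z in (.03,.05,.055): 
    print(z,ctrl.ik([.41,-.187,z],Rd(A+np.pi/2)) is not None,ctrl.ik([.41,-.187,z],Rd(A-np.pi/2)) is not None, ctrl.ik([.41,-.187,z],Rd(A)) is not None)
```

```text
pre [-0.1917 -0.176  -0.5777]
contact True [ 0.5672 -0.0979  0.1068] [1.5508 0.2293 4.7888]
29.9083 [ 0.5672 -0.0979  0.1067]
0.03 True True True
0.05 True True True
0.055 True True True
```

View pics/p2.png

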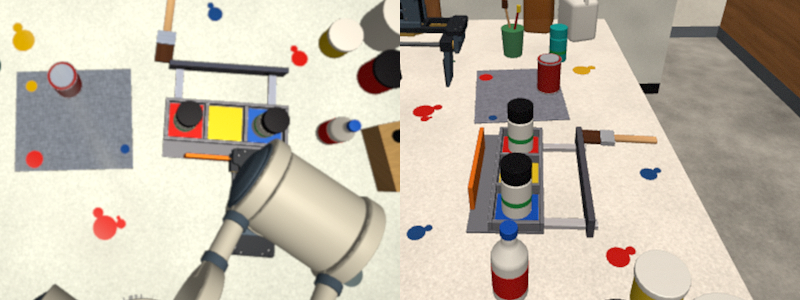

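Both jars stand upright, one on the red liner at (190,115) and one on the blue at (270,122) in the top view. The tin and the other bystanders haven't moved. Next I'll push the bar at its middle with the fingers shut.

Run:
```python
from h import *
u=np.array([np.cos(A),np.sin(A)]); m=np.array([.561,-.1968]); R=Rd(A+np.pi/2)
pt=lambda s,z:[*(m+s*u),z]
ctrl.command_gripper(0.)
ctrl.goto(pt(-.155,.25),R); ctrl.move_l(pt(-.155,.042),vel=.15); ctrl.sleep(.2)
s=lambda:(np.array(ctrl.current_tool_pos())[:2]-m)@u
print('touch',ctrl.move_l(pt(-.09,.042),vel=.03,contact_N=2),s(),F()); s0=s()
print('stop',ctrl.move_l(pt(0.,.042),vel=.04,contact_N=14),s(),s()-s0,F(),ctrl.current_t())
cv2.imwrite('pics/x.png',ctrl.read_camera('side'))
```

```text
touch True -0.11085212779235534 [-0.0972  0.4337  0.0908]
stop True -0.03168180283397006 0.08015488864447898 [-0.0554  0.0275 -0.243 ] 38.0667
```

Run:
```python
from h import *
u=np.array([np.cos(A),np.sin(A)]); m=np.array([.561,-.1968])
pt=lambda s,z:[*(m+s*u),z]
s=lambda:(np.array(ctrl.current_tool_pos())[:2]-m)@u
print(s(),ctrl.move_l(pt(-.015,.042),vel=.02,contact_N=18),s(),F())
ctrl.move_l(pt(-.15,.042),vel=.1); ctrl.move_l(pt(-.15,.25),vel=.15)
im=ctrl.read_camera('top'); im2=ctrl.read_camera('side'); print(ctrl.current_t())
hsv=cv2.cvtColor(im,cv2.COLOR_BGR2HSV); H,S,V=cv2.split(hsv); b=np.zeros_like(H); b[170:230,345:400]=1
c,st,_=cen((H>20)&(H<35)&(S>150)&(b>0)); print('yellow travel',(at_z('top',c,.022)[:2]-m)@u)
cv2.imwrite('pics/p3.png',cv2.convertScaleAbs(np.hstack([im[100:400,150:550],im2[100:400,150:550]]),alpha=1.5))
```

```text
-0.03239164924525291 True -0.0318993060959456 [0.2629 0.4365 0.2617]
41.65
yellow travel 0.08111392661568527
```

View pics/p3.png

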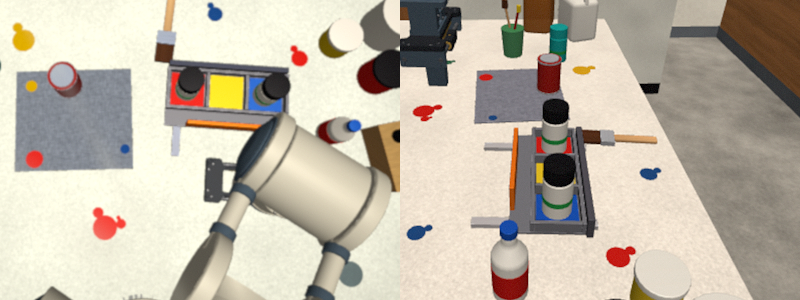

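The tray is home against the stop: the second push met it at once, and the yellow liner has travelled about 80 mm. Both jars are upright and the robot is clear.

```bash
python3 -c "
from bench import ctrl
print(ctrl.sign_off())"
```

```text
the job is handed in; nothing more can be done
None
```

The job is handed in: the full jar (about 0.63 kg) stands in the blue bay and the empty one (about 0.06 kg measured) in the red, the tray is home against the stop, the bystanders were left alone, and it took about 42 s.

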